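Wedge a bar up to the height gauge

TASK

Pick up the levelling wedge and slide it, thin edge first and flat on the bench, into the open end of the levelling fixture under the loose steel bar, until the bar has risen to the stud of the height gauge and bears lightly but definitely on it; do not force it, the gauge is delicate. Then let go of the wedge so that it holds the bar there by itself. Lift the bar only with the wedge, do not handle the bar or the gauge, and leave the small parts lying round about where they are.

Things in the scene. Friction and masses are not known exactly. Their poses are not given: they have to be found in the camera images.
- wedge: Loose aluminium wedge, 147 x 30 mm, 0.25 kg, lying flat. Origin on its underside, below the middle of the upstand; x points to the thin edge, z up. Ramp: 3 mm thick at the thin edge (x +125 mm), rising evenly to 22 mm at x +30; 22 mm thick from there to the blunt end (x -22). Underside and ramp are oiled (friction about 0.25); driven in, it stays by itself.
- wedge_tip (a point): Middle of the wedge's thin edge, on the underside (wedge x = +125 mm).
- wedge_grip (a point): Grasp point on the wedge's upstand, 46 mm above the underside at wedge x = 0. The upstand is 22 mm (wedge x) by 16 mm (wedge y) and free from 22 to 63 mm above the underside; grasp it across the 16 mm.
- levelling_fixture: Dark steel fixture fixed to the bench, 187 mm long. Origin on the bench, midway between the rails at the open end; x points inward, the way the wedge must go; z up. Two rails 8 mm high leave a channel 38 mm wide (y -19 to +19), where the wedge slides on the bench top. Back stop at x 172 mm and cheeks at y +-32 mm keep the bar in place.
- bar: Loose drilled steel bar, 170 x 60 x 22 mm, about 0.8 kg, on the rails, underside 8 mm above the bench, front edge 1 mm inside the open end (it slides back 1 mm to the back stop). Origin at the middle of its underside, x inward, z up. The wedge lifts its front edge once the thin edge is about 26 mm past that edge; the far end pivots on the rails.
- height_gauge: Gauge on the fixture's -y side: steel column, 14 mm thick, 70 mm high, origin at its foot 12 mm above the bench. A clamped, hardly yielding arm holds a round-ended stud over the bar's middle, 30 mm in from the open end. The stud's height is set anew for each job and not measured: 3 to 7 mm above the bar at the start.
- below_stud (a point): Point on the bench straight below the gauge's stud (fixture x +30 mm). While the bar rises the wedge takes 1 to 5 N of push; once the bar meets the stud (thin edge 43 to 70 mm past the open end) the push grows by 0.5 to 0.9 N for each newton on the stud, some 1.5 N per mm of travel. 2 to 15 N on the stud is good, over 20 N harms it.
- coupling_0: Bystander: steel quick coupling, 34 x 34 x 47 mm, standing on the bench on the robot's side of the fixture. Origin at the middle of its underside.
- bolt_0: Bystander: hexagon bolt, 26 x 29 x 70 mm, standing on its head on the robot's side of the fixture. Origin at the middle of its underside.
- bearing_1: Bystander: ball bearing, 52 mm across, 16 mm high, lying flat to the right. Origin at the middle of its underside.
- fitting_0: Bystander: brass pipe nipple, 24 x 27 x 36 mm, standing behind the work to the right. Origin at the middle of its underside.

How it is judged:
On the way, in this order (a step that is already met when the one before it is completed fails the run):
1. the wedge lies flat with its thin edge in the channel under the bar's front end, at least 5 mm in, the bar not yet at the gauge (x of wedge_tip in the frame of levelling_fixture above 0.005 m and height (world z) of wedge_tip below 0.006 m and y of wedge_tip in the frame of levelling_fixture between -0.012 and 0.012 m and contact force between bar and height_gauge below 0.2 N), for 0.1 s.
2. the bar, lifted by the wedge, bears on the gauge's stud (contact force between bar and height_gauge above 2 N and contact force between wedge and bar above 2 N), for 0.2 s.
At the end, for the whole second after the job is handed in: The wedge lies flat on the bench (tilt under 0.06 rad), thin edge at least 30 mm inside the fixture's open end and within 12 mm of the channel's middle, let go and at rest; it carries the bar (over 2 N), and the bar bears on the gauge's stud with 2 to 15 N, at rest (all of step 2 and contact force between bar and height_gauge below 15 N and angle between wedge's own z axis and vertical below 0.06 rad and height (world z) of wedge below 0.005 m and x of wedge_tip in the frame of levelling_fixture above 0.03 m and y of wedge_tip in the frame of levelling_fixture between -0.012 and 0.012 m and linear speed of each of wedge, bar below 0.005 m/s); the robot touches nothing.
It fails at once if the bar pressed on the gauge with more than 20 N (contact force between bar and height_gauge above 20 N).
It fails at once if the robot handled the bar (over 5 N) (contact force between any of the fingers, the arm and bar above 5 N).
It fails at once if the robot or the wedge pushed on the gauge (over 5 N) (contact force between any of the fingers, the arm, wedge and height_gauge above 5 N).
It fails at once if a bystander (coupling, bolt, bearing or brass fitting) was moved more than 20 mm (distance of any of coupling_0, bolt_0, bearing_1, fitting_0 from where it was at the start of the episode above 0.02 m).
It also fails if it takes over 59 s, if anything falls off the work surface, if the arm or the gripper's body presses on something with over 40 N, if the wrist force passes 120 N, or if a joint passes its speed limit or range.

ROBOT

A 6-joint arm with a two-finger parallel gripper is mounted at the origin on a cart in front of the work surface, level with it; the furniture and walls round the work are solid. World frame = base frame: x ahead of the robot, y to its left, z up, the work surface at z = 0. Lengths are in m, angles in rad, forces in N, time in s.
With the tool pointing down it reaches from about 0.35 to 0.975 m from the base axis. Payload 4.9 kg.
Tool frame: the origin (TCP) lies on the centre line of the jaws, within the pads' length; the fingertips stand manip.tcp_to_tips ahead of it and the grasp point (between the pads) lies 11 mm behind it (manip.tcp_to_tips is the distance from the TCP to the fingertips, in m); x points along the fingers, y is the direction in which the jaws open and shut, and the axes are right-handed (so a half turn about x gives the same grasp; the last joint's range is limited). The gripper opens to 85 mm and grips with 20 to 120 N. Pads are 22 mm wide; open, the fingers measure 114 mm over their backs; the gripper's body (76 mm by 85 mm) begins 54 mm behind the grasp point. The pads swing forward as they close: fully open they stand 13 mm farther back than shut.
Start: joints at [1.13, 0.053, 1.613, -0, 1.476, -0.119], TCP at [0.198, 0.593, 0.239] pointing down, gripper open.
Joint ranges: [-3.01, 3.01], [-1.01, 2.22], [0.06, 2.58], [-1.02, 4.17], [0.09, 2.62], [-3.14, 3.14]. Speed limits (rad/s): [2.57, 2.57, 3.14, 3.14, 3.14, 3.14].

INTERFACE

Orientations are given as a unit quaternion [w, x, y, z].
In Python, from plant import status, imaging, workorder, manip gives the robot as it stands.
- The arm moves only by the tool carry_out, never from a script. Its argument "moves" is one flat list of numbers, 5 for each row, row after row: the opening, from 0 (shut) to 1 (fully open), then the shift along the tool's x, y, z in cm, then the turn about the tool's x in rad. In form: [claw, tx, ty, tz, twist, claw, tx, ty, tz, twist, ...]. A call has 1 to 12 rows; each row is the pose to reach, as a shift and turn from the pose commanded when the call began, along the tool's axes at that moment; what a row does not reach only later rows make up. A row lasts 1/12 s, in which the tool goes at most 41.7 mm and 7.16 degrees, less where a joint would pass 70% of its speed; a pose out of reach is approached as far as the arm can. A call with a gripper value outside its range is refused whole. The fingers move at their own pace and stop on an object; the grip force is fixed at half the most. Time passes only in rows, so rows that repeat a pose let the fingers close. It gives the time, the measured TCP pose, the force and the opening at its end, in the units of the state.
- status.state(): the state, without advancing time (a new reading comes with each control period).
- imaging.grab_frame(name): name is "side" or "top" or "wrist"; returns the picture (384x512x3 uint8, red, green, blue); there is no depth.
- imaging.camera_info(name): a dict with "K" (3x3 intrinsics, pixels), "dist" ([k1, k2, p1, p2, k3] as OpenCV has them; the pictures are not rectified), "R" (3x3) and "t" (3): a world point X has camera coordinates R X + t. Camera axes: x right, y down, z forward; pixel columns grow to the right and rows downward; lengths in m; the calibration is good to about 2 mm. A picture is of the moment at which its call begins: read the wrist's pose just before it. camera_info takes no time and is no camera call; for the wrist camera it gives the pose at the moment of the call.
- workorder.job_done(): hands the job in, once; it reports no verdict.
The state is a dict: "time": time; "joint_pos": joint angles; "joint_vel": joint speeds; "joint_efforts": joint torques, N m; "tool_pos": TCP position; "tool_rot": TCP orientation; "contact_force": force on the tool from outside, world axes, zero at the start; "ft_torque": the same for the moment, N m; "gripper_width": opening from 0.0 (shut) to 1.0 (fully open).
Only numpy, scipy, OpenCV 4.12 (cv2) and the standard library are available. Lean on these libraries where they do the work, as an engineer would, in place of code of your own. Each camera call takes 0.05 s, during which the arm holds its last target.

## Working session

There is one attempt and no reset: what is moved stays moved. The work goes in short steps, Python scripts to look and compute and a tool call to move; the robot and the scene stay as the last step left them, time stands still between calls to the robot, and variables do not carry over. Pictures are saved under pics/ and viewed, and the job is handed in when it is done.

Besides the shell and the picture viewer there is one more tool, called after "Call:" by a JSON object that holds its "method" and its "body". carry_out: Moves the arm, as the interface text tells. Its arguments: {"type":"object","properties":{"moves":{"type":"array","items":{"type":"number"}}},"required":["moves"]}

```bash
mkdir -p pics; ls; python3 - <<'E'
from plant import status, imaging, workorder, manip
import cv2,json
print(status.state()); print(manip.tcp_to_tips, [a for a in dir(manip) if a[0]!='_'])
for n in ("side","top","wrist"):
    ci=imaging.camera_info(n); print(n,ci)
    cv2.imwrite(f"pics/{n}0.png",imaging.grab_frame(n)[:,:,::-1])
E
```

```text
pics
{'time': 0.0, 'joint_pos': array([ 1.12998971e+00,  5.33609889e-02,  1.61432826e+00,  3.99405201e-05,
        1.47603418e+00, -1.19002670e-01]), 'joint_vel': array([ 6.92891570e-04, -5.04714106e-05,  8.04384883e-04,  1.84672891e-03,
       -1.34867484e-03, -1.07779256e-03]), 'joint_efforts': array([-2.37558939e-03, -3.93682694e+01, -3.70167017e+01, -1.97383479e-04,
        7.19238102e-03, -8.60017870e-07]), 'tool_pos': array([0.19739455, 0.59234652, 0.23804   ]), 'tool_rot': array([ 0.69775097,  0.11256571,  0.69819423, -0.114006  ]), 'contact_force': array([-0.33037575,  0.50848725, -1.26426683]), 'ft_torque': array([-0.0379388 , -0.03129907, -0.02954991]), 'gripper_width': 0.997101922457161}
0.008 ['IKError', 'tcp_to_tips']
side {'K': array([[473.34307866,   0.        , 255.56097583],
       [  0.        , 473.34307866, 196.85880815],
       [  0.        ,   0.        ,   1.        ]]), 'dist': array([-0.06576143,  0.        ,  0.        ,  0.        ,  0.        ]), 'R': array([[-0.98198925, -0.18797825, -0.01900764],
       [-0.09604397,  0.58328617, -0.80656853],
       [ 0
[... 290 characters left out ...]
    ,  0.        ,  0.        ,  0.        ]), 'R': array([[-0.01352045, -0.99980833, -0.01415986],
       [-0.99508498,  0.01484317, -0.09790586],
       [ 0.09809727,  0.01276653, -0.99509494]]), 't': array([0.10260476, 0.57596681, 0.85464915])}
wrist {'K': array([[328.64285124,   0.        , 254.2385217 ],
       [  0.        , 328.64285124, 187.75096466],
       [  0.        ,   0.        ,   1.        ]]), 'dist': array([-0.09106707,  0.        ,  0.        ,  0.        ,  0.        ]), 'R': array([[ 0.3160367 ,  0.94874627, -0.00114513],
       [ 0.90937226, -0.30257628,  0.28546398],
       [ 0.2704864 , -0.09125844, -0.95838875]]), 't': array([-0.62279485, -0.03713342,  0.37765292])}
```

View pics/side0.png

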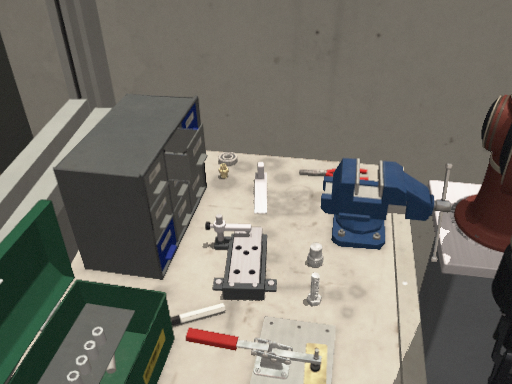

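View pics/top0.png

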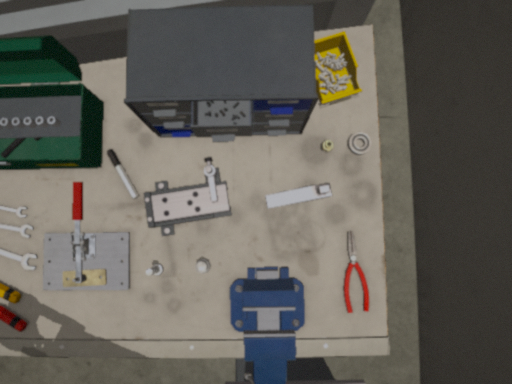

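View pics/wrist0.png

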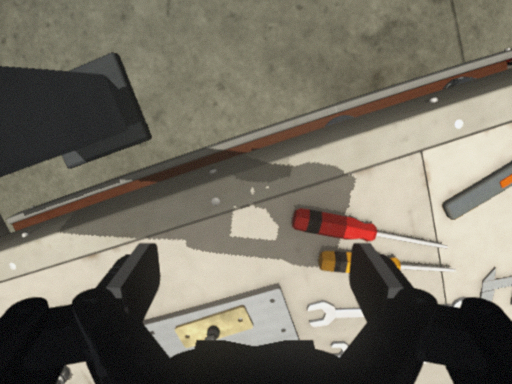

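The side and top views show the wedge (tip ≈(268,201), upstand ≈(324,188) in top) pointing left toward the fixture's open end ≈(230,197), with the gauge on the far side. I'll enlarge these for precise pixels.

```bash
python3 - <<'E'
import cv2
t=cv2.imread('pics/top0.png'); s=cv2.imread('pics/side0.png')
cv2.imwrite('pics/topc.png',cv2.resize(t[140:250,140:340],None,fx=4,fy=4,interpolation=cv2.INTER_CUBIC))
cv2.imwrite('pics/sidec.png',cv2.resize(s[145:305,195:335],None,fx=3.7,fy=3.7,interpolation=cv2.INTER_CUBIC))
E
```

```text
(no output)
```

View pics/topc.png

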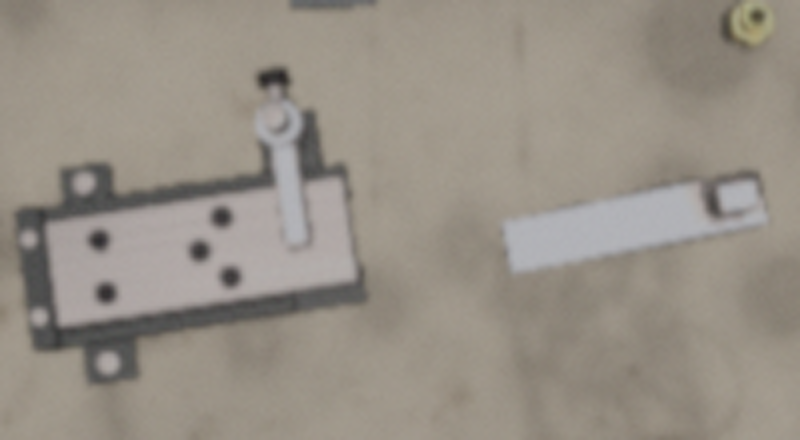

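View pics/sidec.png

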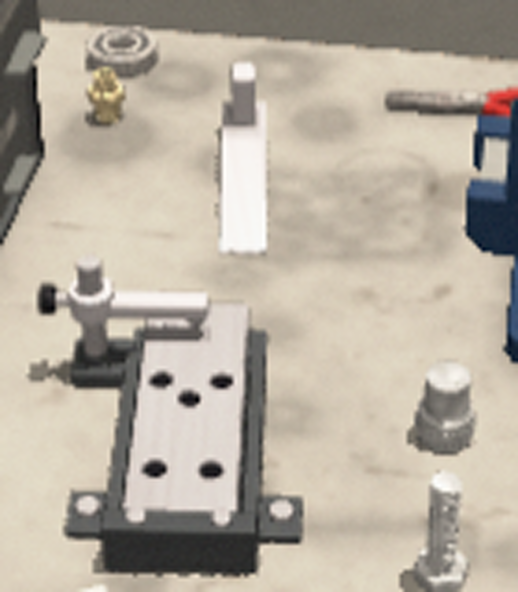

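```bash
cat > h.py <<'E'
import numpy as np,cv2
from scipy.optimize import least_squares
from scipy.spatial.transform import Rotation as Ro
from plant import status, imaging
def proj(n,P,ci=None):
    c=ci or imaging.camera_info(n)
    r,_=cv2.Rodrigues(c['R']); p,_=cv2.projectPoints(np.array(P,float),r,c['t'],c['K'],c['dist']); return p[:,0]
def T(p,P):
    P=np.array(P,float);c,s=np.cos(p[2]),np.sin(p[2])
    return np.c_[p[0]+c*P[:,0]-s*P[:,1],p[1]+s*P[:,0]+c*P[:,1],P[:,2]]
def ray(n,uv,z,ci=None):
    c=ci or imaging.camera_info(n)
    u=cv2.undistortPoints(np.array(uv,float).reshape(-1,1,2),c['K'],c['dist'])[:,0]
    C=-c['R'].T@c['t'];d=np.c_[u,np.ones(len(u))]@c['R']
    return C+d*((z-C[2])/d[:,2])[:,None]
def fit(obs,p0):
    f=lambda p:np.concatenate([(proj(n,T(p,[P]),)[0]-uv) for n,P,uv in obs])
    r=least_squares(f,p0,loss='soft_l1');return r.x,f(r.x).reshape(-1,2)
E
python3 - <<'E'
from h import *
np.set_printoptions(precision=4,suppress=True)
t=lambda a,b:np.array([(a+.5)/4-.5+140,(b+.5)/4-.5+140]); s=lambda a,b:np.array([(a+.5)/3.7-.5+195,(b+.5)/3.7-.5+145])
L=1e-3
fx=[('top',(171*L,-30*L,30*L),t(45,222)),('top',(171*L,30*L,30*L),t(55,328)),('top',(L,-30*L,30*L),t(343,180)),('top',(L,30*L,30*L),t(358,283)),
('side',(171*L,-30*L,30*L),s(125,510)),('side',(171*L,30*L,30*L),s(240,512)),('side',(L,30*L,30*L),s(248,308))]
wd=[('top',(125*L,-15*L,3*L),t(503,222)),('top',(125*L,15*L,3*L),t(513,273)),('top',(-22*L,15*L,22*L),t(767,222)),('top',(0,0,63*L),t(739,196)),
('side',(125*L,-15*L,3*L),s(219,249)),('side',(125*L,15*L,3*L),s(266,249)),('side',(0,0,63*L),s(244,69))]
for nm,o in (('fx',fx),('wd',wd)):
    for sel in ('both','top','side'):
        p,r=fit([q for q in o if sel in('both',q[0])],[.58,0,1.6]);print(nm,sel,p,r.round(1).tolist())
print(ray('top',[t(*q) for q in((290,240),(278,118),(750,20))],.05))
print(ray('top',[(202,265),(153,268),(359,143),(230,133)],.03))
E
```

```text
fx both [0.5689 0.1438 1.7056] [[-0.7, -0.0], [0.2, 0.0], [-0.1, -0.8], [-0.1, 0.0], [-0.1, -0.1], [-0.0, 0.2], [1.5, -1.5]]
fx top [0.568  0.1433 1.6993] [[-0.5, -0.1], [0.2, 0.0], [0.1, -0.4], [0.1, 0.5]]
fx side [0.5719 0.145  1.724 ] [[-0.1, 0.4], [0.0, 0.3], [0.1, -1.5]]
wd both [ 0.5815 -0.0657  1.7398] [[-0.4, -0.4], [-0.5, -0.3], [0.7, -0.0], [-0.1, -0.3], [0.5, 0.1], [0.4, 0.1], [0.3, -0.6]]
wd top [ 0.5812 -0.0658  1.7444] [[-0.3, -0.0], [-0.3, 0.1], [0.8, 0.1], [0.0, -0.1]]
wd side [ 0.582  -0.0652  1.7375] [[0.0, 0.2], [-0.0, 0.2], [-0.0, -0.6]]
[[ 0.5619  0.1761  0.05  ]
 [ 0.629   0.1824  0.05  ]
 [ 0.6795 -0.0774  0.05  ]]
[[ 0.42    0.2013  0.03  ]
 [ 0.4143  0.3098  0.03  ]
 [ 0.6867 -0.1534  0.03  ]
 [ 0.714   0.1372  0.03  ]]
```

```bash
cat >> h.py <<'E'
def Rt(s): q=s['tool_rot'];return Ro.from_quat([q[1],q[2],q[3],q[0]]).as_matrix()
def rows(target,yaw_y,s=None):
    "shift (cm) in tool axes to target TCP; twist so tool y (mod pi) lies at world angle yaw_y"
    s=s or status.state();R=Rt(s);d=R.T@(np.array(target)-s['tool_pos'])*100
    a=np.arctan2(R[1,1],R[0,1]);w=-(yaw_y-a);w=(w+np.pi/2)%np.pi-np.pi/2  # tool x down -> turn reversed
    print('t %.2f pos'%s['time'],s['tool_pos'].round(4),'yang %.4f'%(a%np.pi),'F',s['contact_force'].round(2),'w %.3f'%s['gripper_width']);print('R',R.round(3).tolist())
    print('shift cm',d.round(2),'twist %.3f'%w)
E
python3 - <<'E'
from h import *
rows([.5815,-.0657,.17],1.741-np.pi/2)
E
```

```text
t 0.15 pos [0.1974 0.5925 0.2383] yang 1.2491 F [-0.25  0.89  1.  ] w 1.003
R [[-0.001, 0.316, 0.949], [-0.001, 0.949, -0.316], [-1.0, -0.002, -0.0]]
shift cm [  6.9  -50.29  57.25] twist 1.079
```

Call:
{"method": "carry_out", "body": {"moves": [1,0,-50.3,57.2,1.079,1,0,-50.3,57.2,1.079,1,0,-50.3,57.2,1.079,1,0,-50.3,57.2,1.079,1,0,-50.3,57.2,1.079,1,0,-50.3,57.2,1.079,1,0,-50.3,57.2,1.079,1,0,-50.3,57.2,1.079,1,0,-50.3,57.2,1.079,1,0,-50.3,57.2,1.079,1,0,-50.3,57.2,1.079,1,0,-50.3,57.2,1.079]}}

```text
time: 1.15
tool_pos: [0.4498, 0.1589, 0.2392]
tool_rot: [0.541, 0.456, 0.541, -0.456]
contact_force: [1.5, 0.4, 0.2]
gripper_width: 1.0
```

```bash
python3 - <<'E'
from h import *
rows([.5815,-.0657,.20],1.741-np.pi/2)
E
```

```text
t 1.15 pos [0.4498 0.1589 0.2392] yang 0.1700 F [1.49 0.41 0.16] w 1.000
R [[0.0, 0.986, 0.169], [0.0, 0.169, -0.986], [-1.0, 0.0, -0.0]]
shift cm [ 3.92  9.18 24.37] twist -0.000
```

Call:
{"method": "carry_out", "body": {"moves": [1,4,9.2,24.4,0,1,4,9.2,24.4,0,1,4,9.2,24.4,0,1,4,9.2,24.4,0,1,4,9.2,24.4,0,1,4,9.2,24.4,0,1,4,9.2,24.4,0,1,4,9.2,24.4,0,1,4,9.2,24.4,0]}}

```text
time: 1.9
tool_pos: [0.581, -0.0641, 0.1986]
tool_rot: [0.54, 0.456, 0.541, -0.456]
contact_force: [0.2, -0.2, -0.9]
gripper_width: 1.001
```

```bash
python3 - <<'E'
from h import *
rows([.5815,-.0657,.037],1.741-np.pi/2)
ci=imaging.camera_info('wrist');im=imaging.grab_frame('wrist')[:,:,::-1]
import pickle;pickle.dump(ci,open('w1.pkl','wb'))
cv2.imwrite('pics/w1.png',im); cv2.imwrite('pics/w1b.png',cv2.resize(im,(800,600),interpolation=cv2.INTER_CUBIC))
print(-ci['R'].T@ci['t'])
p=[.5815,-.0657,1.7398];print(proj('wrist',T(p,[(.125,-.015,.003),(.125,.015,.003),(0,0,.063),(-.022,.015,.022)]),ci)*800/512)
E
```

```text
t 1.90 pos [ 0.581  -0.0641  0.1986] yang 0.1688 F [ 0.18 -0.23 -0.85] w 1.001
R [[-0.002, 0.986, 0.168], [0.001, 0.168, -0.986], [-1.0, -0.001, -0.001]]
shift cm [16.16  0.04  0.19] twist -0.001
[0.5689948  0.00601401 0.33235428]
[[423.5807517   53.47500897]
 [373.46689182  53.47491728]
 [398.47999274 281.00754062]
 [374.67274524 297.68085466]]
```

View pics/w1b.png

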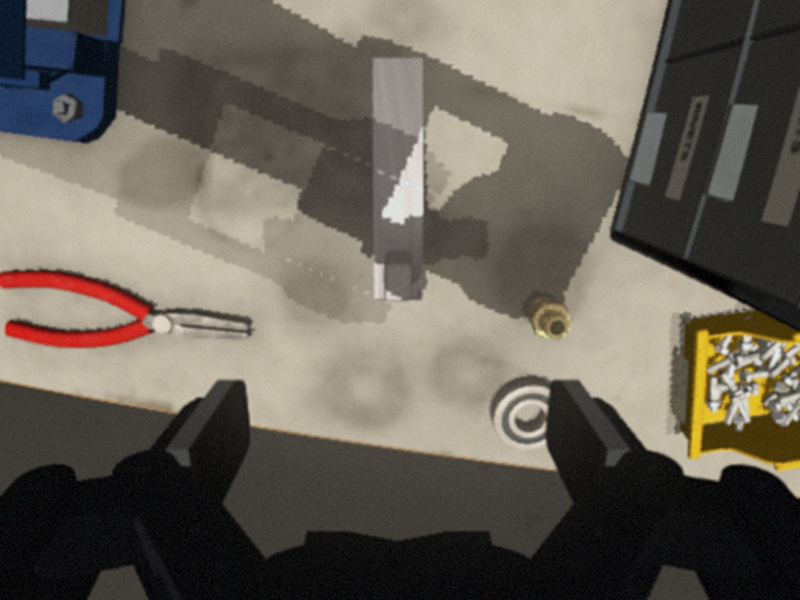

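The wrist view shows the wedge with its tip at (373–423,57) and its blunt corner at (374,299), within about 1 mm of my fit. Next I descend and grip.

Call:
{"method": "carry_out", "body": {"moves": [1,4,0,0.1,0,1,8,0,0.1,0,1,11,0,0.1,0,1,13.5,0,0.1,0,1,15,0,0.1,0,1,16.1,0,0.1,0,1,16.1,0,0.1,0,1,16.1,0,0.1,0]}}

```text
time: 2.62
tool_pos: [0.5816, -0.064, 0.0389]
tool_rot: [0.541, 0.455, 0.541, -0.455]
contact_force: [-0.5, 0.2, 0.7]
gripper_width: 1.001
```

```bash
python3 - <<'E'
from h import *
rows([.5815,-.0657,.037],1.741-np.pi/2)
E
```

```text
t 2.62 pos [ 0.5816 -0.064   0.0389] yang 0.1713 F [-0.49  0.22  0.7 ] w 1.001
R [[0.0, 0.985, 0.171], [0.0, 0.171, -0.985], [-1.0, 0.0, 0.0]]
shift cm [ 0.19 -0.04  0.17] twist 0.001
```

Call:
{"method": "carry_out", "body": {"moves": [1,0.2,0,0.1,0,1,0.2,0,0.1,0,0,0.2,0,0.1,0,0,0.2,0,0.1,0,0,0.2,0,0.1,0,0,0.2,0,0.1,0,0,0.2,0,0.1,0,0,0.2,0,0.1,0,0,0.2,0,0.1,0,0,0.2,0,0.1,0,0,0.2,0,0.1,0,0,0.2,0,0.1,0]}}

```text
time: 3.62
tool_pos: [0.5818, -0.066, 0.0364]
tool_rot: [0.541, 0.456, 0.541, -0.456]
contact_force: [-0.0, -0.2, 0.4]
gripper_width: 0.177
```

```bash
python3 - <<'E'
from h import *
# refit fixture; target: wedge yaw = fixture yaw
for f in ([.5689,.1438,1.7056],[.568,.1433,1.6993]):
    p=T(f,[(-.125-.012,0,0)])[0];rows([p[0],p[1],.037],f[2]-np.pi/2)
im=imaging.grab_frame('wrist')[:,:,::-1];cv2.imwrite('pics/w2.png',im)
E
```

```text
t 3.62 pos [ 0.5818 -0.066   0.0364] yang 0.1700 F [-0.02 -0.23  0.37] w 0.177
R [[0.0, 0.986, 0.169], [-0.0, 0.169, -0.986], [-1.0, 0.0, 0.0]]
shift cm [-0.06  1.79 -7.21] twist 0.035
t 3.62 pos [ 0.5818 -0.066   0.0364] yang 0.1700 F [-0.02 -0.23  0.37] w 0.177
R [[0.0, 0.986, 0.169], [-0.0, 0.169, -0.986], [-1.0, 0.0, 0.0]]
shift cm [-0.06  1.61 -7.18] twist 0.042
```

View pics/w2.png

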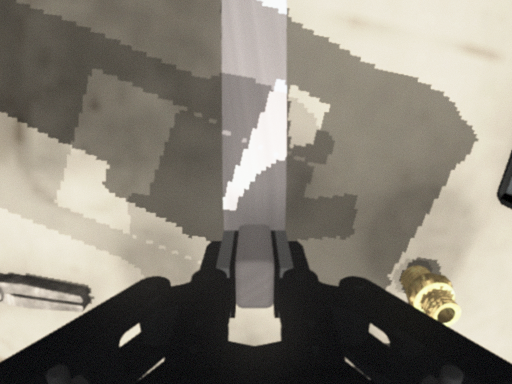

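The wrist view shows the upstand centred between the pads at (254,260) and the grip is good. I slide it over to line up with the channel, short of the fixture.

Call:
{"method": "carry_out", "body": {"moves": [0,0,0.4,-1.5,0.01,0,0,0.9,-3,0.02,0,0,1.4,-4.5,0.03,0,0,1.7,-5.7,0.038,0,0,1.7,-6,0.038,0,0,1.7,-6,0.038,0,0,1.7,-6,0.038]}}

```text
time: 4.25
tool_pos: [0.5884, -0.0039, 0.0364]
tool_rot: [0.532, 0.466, 0.532, -0.466]
contact_force: [0.3, 1.6, 1.5]
gripper_width: 0.18
```

```bash
python3 - <<'E'
from h import *
rows([.5818,-.066,.0364],.17)
import pickle
ci=imaging.camera_info('wrist');pickle.dump(ci,open('w3.pkl','wb'))
im=imaging.grab_frame('wrist')[:,:,::-1];cv2.imwrite('pics/w3.png',cv2.resize(im,(800,600),interpolation=cv2.INTER_CUBIC))
t=imaging.grab_frame('top')[:,:,::-1];s=imaging.grab_frame('side')[:,:,::-1]
cv2.imwrite('pics/top3.png',cv2.resize(t[160:250,140:300],None,fx=5,fy=5,interpolation=cv2.INTER_CUBIC))
cv2.imwrite('pics/side3.png',cv2.resize(s[150:310,195:335],None,fx=3.7,fy=3.7,interpolation=cv2.INTER_CUBIC))
E
```

```text
t 4.25 pos [ 0.5884 -0.0039  0.0364] yang 0.1324 F [0.31 1.62 1.45] w 0.180
R [[0.0, 0.991, 0.132], [0.0, 0.132, -0.991], [-1.0, 0.0, -0.0]]
shift cm [-0.   -1.47  6.07] twist -0.038
```

View pics/w3.png

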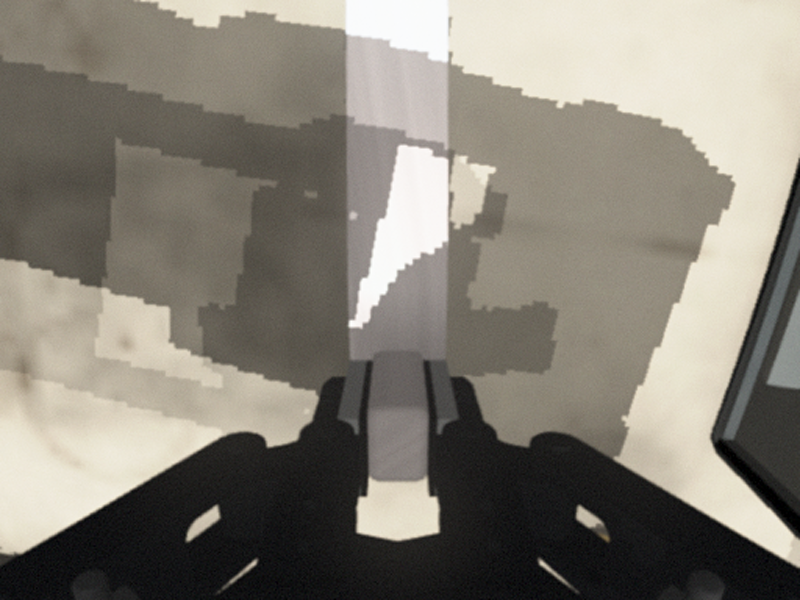

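View pics/top3.png

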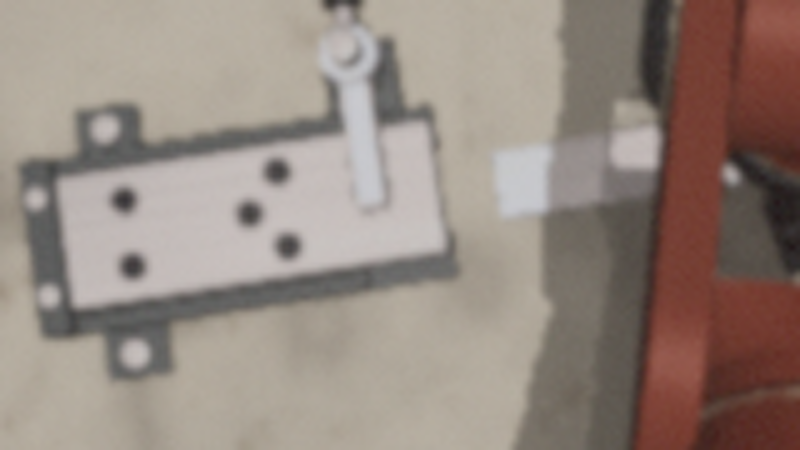

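View pics/side3.png

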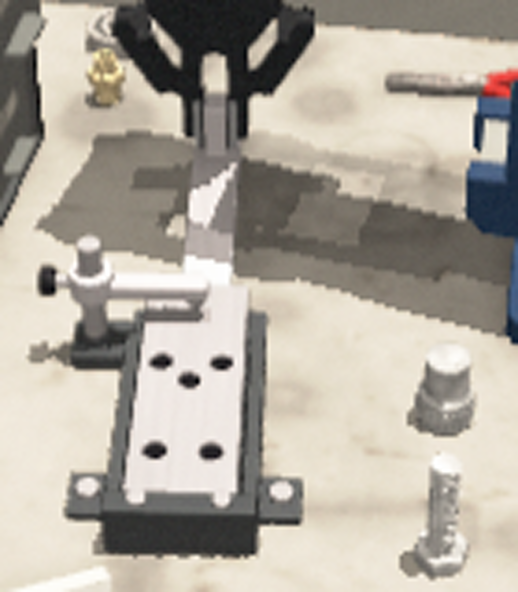

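```bash
python3 - <<'E'
from h import *
np.set_printoptions(precision=4,suppress=True)
g=imaging.grab_frame('top').astype(float).mean(2); 
def edge(u,va,vb,sgn):
    prof=g[va:vb,u];d=np.diff(prof)*sgn;i=np.argmax(d);a=d[max(i-1,0):i+2];o=(a[2]-a[0])/(2*(2*a[1]-a[0]-a[2])) if len(a)==3 else 0
    return va+i+.5+o
U=[];D=[]
for u in range(156,204):
    vu=160+(176-(u-140)*5*.145+8.4)/5   # expected line
    vl=160+(310-((u-140)*5-72)*62/374)/5
    U.append((u,edge(u,int(vu)-4,int(vu)+6,1)));D.append((u,edge(u,int(vl)-5,int(vl)+5,-1)))
f=[.568,.1433,1.70]
for nm,E,z in(('up',U,.03),('low',D,.03)):
    P=ray('top',E,z); c=np.polyfit(P[:,1],P[:,0],1);r=P[:,0]-np.polyval(c,P[:,1]);k=abs(r)<.0015
    c=np.polyfit(P[k,1],P[k,0],1);print(nm,k.sum(),'yaw',np.pi/2-np.arctan(c[0]),'x at y=.15',np.polyval(c,.15),'std',r[k].std())
# wedge edges near tip
U=[];D=[]
for u in range(241,249):
    vu=160+(152-((u-140)*5-495)*.13)/5;vl=vu+12.8
    U.append((u,edge(u,int(vu)-4,int(vu)+5,1)));D.append((u,edge(u,int(vl)-4,int(vl)+5,-1)))
for nm,E in(('wu',U),('wl',D)):
    P=ray('top',E,.005);c=np.polyfit(P[:,1],P[:,0],1);print(nm,P[:,0],'yaw',np.pi/2-np.arctan(c[0]),'at y=.115',np.polyval(c,.115))
# wedge tip and bar front rows
for v0,u0,z,s in((200,240,.003,1),(195,240,.003,1),(200,229,.03,-1),(205,229,.03,-1)):
    pr=g[v0,u0-6:u0+6];d=np.diff(pr)*s;i=np.argmax(d);print(ray('top',[(u0-6+i+.5,v0)],z))
E
```

```text
up 48 yaw 1.7117907707114526 x at y=.15 0.5992063084158084 std 0.0002865948688229152
low 48 yaw 1.7124072501608152 x at y=.15 0.5388732884202551 std 0.0002657115260530083
wu [0.5876 0.5881 0.5884 0.5882 0.5893 0.5893 0.5898 0.5895] yaw 1.7019402620529351 at y=.115 0.5876626694752344
wl [0.5572 0.5575 0.5581 0.5587 0.5595 0.5594 0.5591 0.5591] yaw 1.7067148555522278 at y=.115 0.5574539715321577
[[0.564  0.1184 0.003 ]]
[[0.5755 0.1206 0.003 ]]
[[0.5622 0.144  0.03  ]]
[[0.5511 0.1441 0.03  ]]
```

Call:
{"method": "carry_out", "body": {"moves": [0,0,0.2,0,-0.006,0,0,0.2,-0.3,-0.006,0,0,0.2,-0.6,-0.006,0,0,0.2,-0.6,-0.006,0,0,0.2,-0.6,-0.006]}}

```text
time: 4.87
tool_pos: [0.5897, 0.0024, 0.0364]
tool_rot: [0.533, 0.464, 0.533, -0.464]
contact_force: [1.3, -0.3, 1.8]
gripper_width: 0.176
```

```bash
cat > chk.py <<'E'
from h import *
np.set_printoptions(precision=4,suppress=True)
s=status.state();rows([0,0,0],0,s)
ax=np.array([np.cos(1.71),np.sin(1.71),0]);print('axial force on tool',s['contact_force']@ax,'lat',s['contact_force']@np.array([ax[1],-ax[0],0]))
# wedge axis from TCP: tip
a=Rt(s)[:,2]; a=a if a[1]>0 else -a
a=a*[1,1,0]; tip=s['tool_pos']+.125*a; c=np.array([.56904+np.tan(.1416)*(.15-.1435),.1435,0])
print('tip est fixture x,y mm',1000*(tip-c)@ax,1000*(tip-c)@np.array([-ax[1],ax[0],0]))
E
python3 chk.py; python3 - <<'E'
from h import *
t=imaging.grab_frame('top')[:,:,::-1]
cv2.imwrite('pics/top4.png',cv2.resize(t[160:250,140:300],None,fx=5,fy=5,interpolation=cv2.INTER_CUBIC))
E
```

```text
t 4.87 pos [0.5897 0.0024 0.0364] yang 0.1382 F [ 1.26 -0.26  1.8 ] w 0.176
R [[0.001, 0.99, 0.138], [0.0, 0.138, -0.99], [-1.0, 0.001, -0.0]]
shift cm [  3.61 -58.45  -7.88] twist 0.138
axial force on tool -0.43459794124457013 lat 1.208454283406962
tip est fixture x,y mm -17.431754640345915 -0.13060623836200033
```

View pics/top4.png

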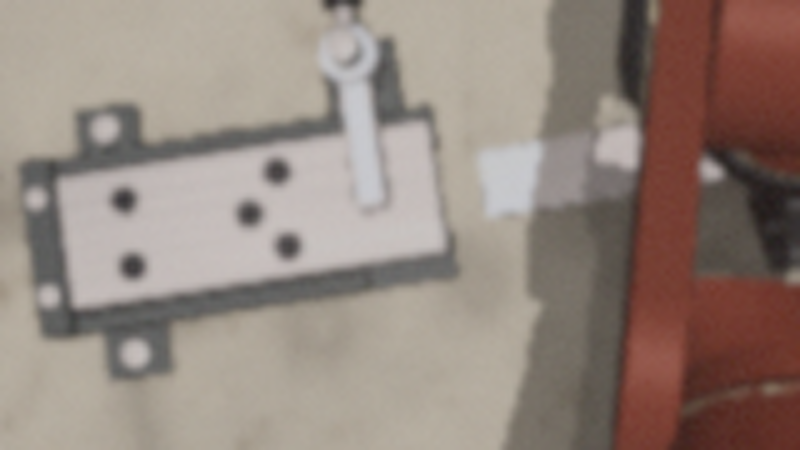

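The top view shows the wedge tip at (483,183), in line with the bar and about 17 mm short of the open end. I now insert it gently.

Call:
{"method": "carry_out", "body": {"moves": [0,0,0,-0.4,0,0,0,0,-0.8,0,0,0,0,-1.2,0,0,0,0,-1.6,0,0,0,0,-2.0,0,0,0,0,-2.4,0,0,0,0,-2.7,0,0,0,0,-2.7,0,0,0,0,-2.7,0,0,0,0,-2.7,0]}}

```text
time: 5.75
tool_pos: [0.5858, 0.0295, 0.0364]
tool_rot: [0.533, 0.465, 0.534, -0.464]
contact_force: [-0.9, 1.9, 5.0]
gripper_width: 0.177
```

```bash
python3 chk.py; python3 - <<'E'
from h import *
t=imaging.grab_frame('top')[:,:,::-1];s=imaging.grab_frame('side')[:,:,::-1]
cv2.imwrite('pics/top5.png',cv2.resize(t[160:250,140:300],None,fx=5,fy=5,interpolation=cv2.INTER_CUBIC))
cv2.imwrite('pics/side5.png',cv2.resize(s[170:260,195:305],None,fx=6,fy=6,interpolation=cv2.INTER_CUBIC))
E
```

```text
t 5.75 pos [0.5858 0.0295 0.0364] yang 0.1381 F [-0.86  1.95  5.01] w 0.177
R [[0.0, 0.99, 0.138], [0.001, 0.138, -0.99], [-1.0, 0.0, -0.001]]
shift cm [  3.64 -58.43  -5.14] twist 0.138
axial force on tool 2.048273862753814 lat -0.5790828476557539
tip est fixture x,y mm 9.943661680078815 -0.01714334506551691
```

View pics/top5.png

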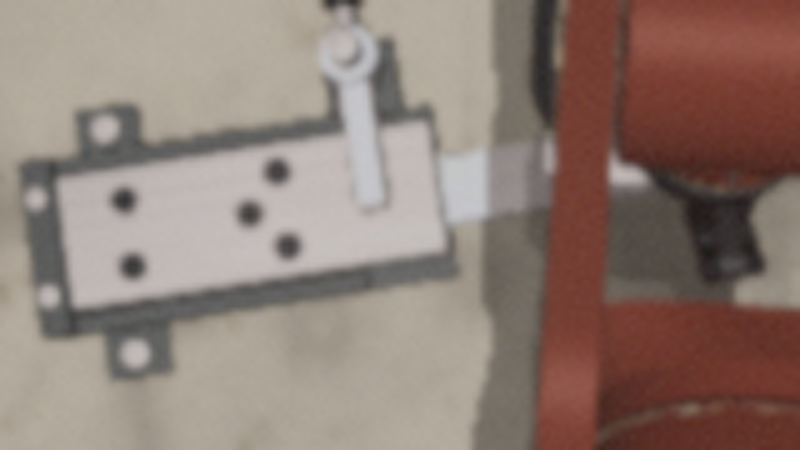

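View pics/side5.png

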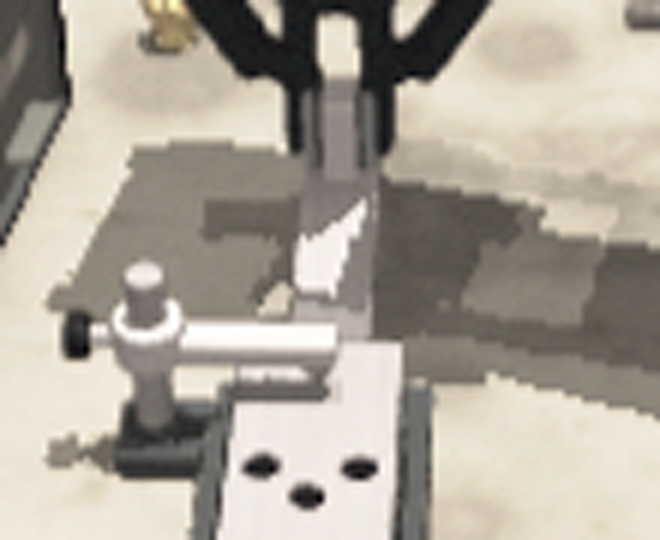

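Call:
{"method": "carry_out", "body": {"moves": [0,0,0,-0.4,0,0,0,0,-0.8,0,0,0,0,-1.2,0,0,0,0,-1.6,0,0,0,0,-2.0,0,0,0,0,-2.2,0,0,0,0,-2.4,0,0,0,0,-2.6,0,0,0,0,-2.6,0,0,0,0,-2.6,0]}}

```text
time: 6.68
tool_pos: [0.5823, 0.0549, 0.0364]
tool_rot: [0.533, 0.464, 0.533, -0.464]
contact_force: [0.6, -3.8, 3.9]
gripper_width: 0.178
```

```bash
cat > av.py <<'E'
from h import *
np.set_printoptions(precision=3,suppress=True)
ax=np.array([np.cos(1.709),np.sin(1.709),0]);L=[];M=[]
for i in range(12):
    s=status.state();F=s['contact_force'];L.append([F@ax,F@[ax[1],-ax[0],0],F[2]]);M.append(s['ft_torque']);im=imaging.grab_frame('side')
L=np.array(L);print('axial,lat,z mean',L.mean(0),'sd',L.std(0),'torque',np.mean(M,0), 'axial seq',L[:,0].round(1))
import time
n=f"pics/s_{int(s['time']*100)}.png";cv2.imwrite(n,cv2.resize(im[170:260,195:305,::-1],None,fx=6,fy=6,interpolation=cv2.INTER_CUBIC));print(n)
E
python3 av.py;python3 chk.py
```

```text
axial,lat,z mean [-2.293 -0.007  4.425] sd [0.758 0.467 0.47 ] torque [-0.356 -0.169  0.01 ] axial seq [-3.8 -3.1 -2.2 -2.3 -3.1 -2.9 -1.5 -2.  -1.1 -1.7 -2.2 -1.6]
pics/s_723.png
t 7.28 pos [0.5823 0.0549 0.0364] yang 0.1379 F [ 0.05 -1.64  4.45] w 0.176
R [[0.0, 0.991, 0.137], [0.0, 0.137, -0.991], [-1.0, 0.0, -0.0]]
shift cm [  3.63 -58.43  -2.57] twist 0.138
axial force on tool -1.6299569615856435 lat -0.18248164040620435
tip est fixture x,y mm 35.52844294679377 -0.07458808393061797
```

Call:
{"method": "carry_out", "body": {"moves": [0,0,0,-0.15,0,0,0,0,-0.3,0,0,0,0,-0.45,0,0,0,0,-0.5,0,0,0,0,-0.5,0,0,0,0,-0.5,0]}}

```text
time: 7.78
tool_pos: [0.5817, 0.0594, 0.0364]
tool_rot: [0.533, 0.464, 0.533, -0.464]
contact_force: [0.1, -4.2, 4.9]
gripper_width: 0.18
```

```bash
python3 av.py;python3 chk.py|tail -2
```

```text
axial,lat,z mean [-5.1   -0.266  4.802] sd [0.882 0.516 0.6  ] torque [-0.724 -0.204  0.016] axial seq [-4.2 -5.1 -5.3 -5.5 -5.1 -6.2 -5.7 -3.4 -4.4 -4.3 -6.8 -5.3]
pics/s_833.png
axial force on tool -5.317960940439627 lat -0.3200652203167364
tip est fixture x,y mm 40.09578872155048 -0.06256683067900946
```

Call:
{"method": "carry_out", "body": {"moves": [0,0,0,-0.1,0,0,0,0,-0.2,0,0,0,0,-0.2,0,0,0,0,-0.2,0]}}

```text
time: 8.72
tool_pos: [0.5814, 0.0616, 0.0364]
tool_rot: [0.533, 0.464, 0.533, -0.464]
contact_force: [-0.2, -4.8, 4.4]
gripper_width: 0.176
```

```bash
python3 av.py;python3 chk.py|tail -2
```

```text
axial,lat,z mean [-4.936 -0.127  4.725] sd [0.339 0.445 0.554] torque [-0.696 -0.219 -0.021] axial seq [-4.8 -5.3 -4.4 -4.8 -4.3 -4.9 -5.7 -5.  -4.9 -5.1 -5.2 -4.9]
pics/s_926.png
axial force on tool -5.816698944203362 lat -0.2660440454365979
tip est fixture x,y mm 42.25652303594967 -0.07700444958921716
```

View pics/s_723.png

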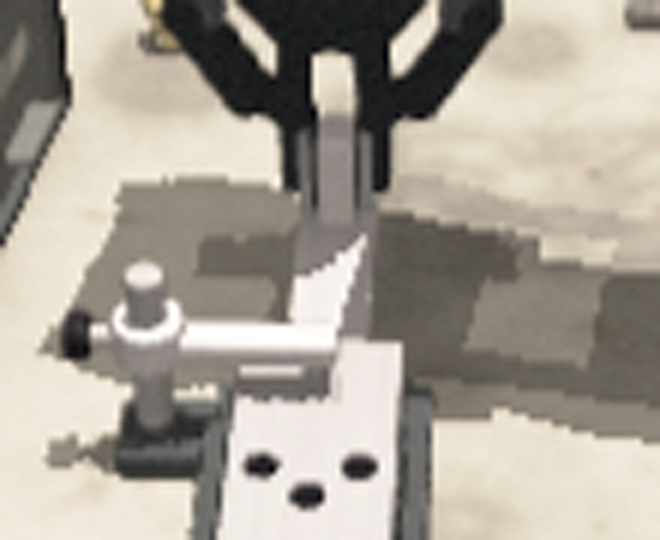

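The side crop shows the arm of the gauge at (260,338), with the bar under it. The push is steady at about 5 N while the bar rises. I'll continue in 2 mm steps.

Call:
{"method": "carry_out", "body": {"moves": [0,0,0,-0.1,0,0,0,0,-0.2,0,0,0,0,-0.2,0,0,0,0,-0.2,0]}}

```text
time: 9.65
tool_pos: [0.5811, 0.0636, 0.0364]
tool_rot: [0.533, 0.464, 0.533, -0.464]
contact_force: [0.4, -4.2, 5.9]
gripper_width: 0.179
```

```bash
python3 av.py;python3 chk.py|tail -2
```

```text
axial,lat,z mean [-4.482 -0.293  5.003] sd [0.531 0.578 0.543] torque [-0.662 -0.219 -0.012] axial seq [-4.2 -4.9 -4.7 -4.  -5.2 -4.3 -5.  -5.1 -3.7 -4.1 -4.9 -3.7]
pics/s_1019.png
axial force on tool -4.298150887102884 lat -0.46655768341889836
tip est fixture x,y mm 44.34274912589069 -0.05305643187584935
```

Call:
{"method": "carry_out", "body": {"moves": [0,0,0,-0.1,0,0,0,0,-0.2,0,0,0,0,-0.2,0,0,0,0,-0.2,0]}}

```text
time: 10.58
tool_pos: [0.5808, 0.0656, 0.0364]
tool_rot: [0.533, 0.464, 0.533, -0.464]
contact_force: [1.2, -5.3, 5.0]
gripper_width: 0.181
```

```bash
python3 av.py;python3 chk.py|tail -2
```

```text
axial,lat,z mean [-4.61  -0.107  5.115] sd [0.495 0.306 0.463] torque [-0.662 -0.223 -0.028] axial seq [-5.4 -4.7 -4.4 -4.1 -4.4 -4.2 -4.8 -5.1 -4.6 -5.1 -3.6 -4.9]
pics/s_1113.png
axial force on tool -4.410786144544465 lat -0.5598540256330506
tip est fixture x,y mm 46.33856951523372 -0.07565289484999292
```

Call:
{"method": "carry_out", "body": {"moves": [0,0,0,-0.1,0,0,0,0,-0.2,0,0,0,0,-0.2,0,0,0,0,-0.2,0]}}

```text
time: 11.52
tool_pos: [0.5805, 0.0676, 0.0364]
tool_rot: [0.533, 0.464, 0.533, -0.464]
contact_force: [1.1, -3.6, 5.8]
gripper_width: 0.181
```

```bash
python3 av.py;python3 chk.py|tail -2
```

```text
axial,lat,z mean [-4.459  0.005  5.415] sd [0.505 0.496 0.464] torque [-0.675 -0.227 -0.025] axial seq [-3.7 -4.5 -4.7 -3.4 -4.8 -5.2 -4.8 -4.9 -4.2 -4.5 -4.8 -4.1]
pics/s_1206.png
axial force on tool -3.6308628802831295 lat -0.4583260735956692
tip est fixture x,y mm 48.35300634914285 -0.1024695805570211
```

Call:
{"method": "carry_out", "body": {"moves": [0,0,0,-0.1,0,0,0,0,-0.2,0,0,0,0,-0.2,0,0,0,0,-0.2,0]}}

```text
time: 12.45
tool_pos: [0.5803, 0.0696, 0.0364]
tool_rot: [0.533, 0.464, 0.533, -0.464]
contact_force: [0.5, -4.9, 5.4]
gripper_width: 0.18
```

```bash
python3 av.py;python3 chk.py|tail -2
```

```text
axial,lat,z mean [-4.428 -0.351  5.336] sd [0.431 0.487 0.576] torque [-0.669 -0.227 -0.024] axial seq [-4.9 -4.  -4.  -4.1 -5.1 -4.  -4.2 -4.3 -5.3 -4.4 -4.2 -4.7]
pics/s_1300.png
axial force on tool -3.854185546540963 lat 0.3080777242962948
tip est fixture x,y mm 50.346687524912134 -0.07515985362525628
```

Call:
{"method": "carry_out", "body": {"moves": [0,0,0,-0.1,0,0,0,0,-0.2,0,0,0,0,-0.2,0,0,0,0,-0.2,0]}}

```text
time: 13.38
tool_pos: [0.58, 0.0716, 0.0364]
tool_rot: [0.533, 0.464, 0.533, -0.464]
contact_force: [0.1, -4.9, 5.4]
gripper_width: 0.177
```

```bash
python3 av.py;python3 chk.py|tail -2
```

```text
axial,lat,z mean [-4.391 -0.092  5.255] sd [0.545 0.442 0.602] torque [-0.67  -0.213 -0.013] axial seq [-4.9 -4.8 -4.3 -3.4 -3.9 -4.  -4.2 -4.  -4.4 -4.4 -5.  -5.5]
pics/s_1393.png
axial force on tool -3.6716881260484917 lat -0.26818349272688347
tip est fixture x,y mm 52.36914589588417 -0.06006145630490569
```

```bash
ls pics/s_*
```

```text
pics/s_1019.png
pics/s_1113.png
pics/s_1206.png
pics/s_1300.png
pics/s_1393.png
pics/s_723.png
pics/s_833.png
pics/s_926.png
```

View pics/s_1300.png

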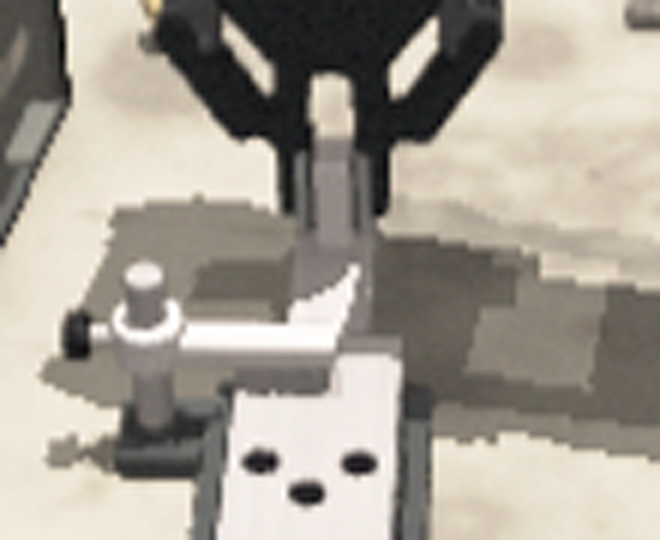

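Push is still flat (4.4 N, tip at 52 mm), and the picture shows the bar's front at (370,340) slowly rising. I continue.

Call:
{"method": "carry_out", "body": {"moves": [0,0,0,-0.1,0,0,0,0,-0.2,0,0,0,0,-0.2,0,0,0,0,-0.2,0]}}

```text
time: 14.32
tool_pos: [0.5797, 0.0735, 0.0364]
tool_rot: [0.533, 0.464, 0.533, -0.464]
contact_force: [0.3, -4.8, 4.1]
gripper_width: 0.178
```

```bash
python3 av.py;python3 chk.py|tail -2
```

```text
axial,lat,z mean [-4.61   0.008  5.014] sd [0.45  0.42  0.517] torque [-0.668 -0.204 -0.007] axial seq [-4.8 -3.9 -5.  -5.2 -4.9 -4.2 -5.4 -4.2 -4.7 -4.5 -4.3 -4.2]
pics/s_1486.png
axial force on tool -5.147214312945652 lat 0.5125912369524805
tip est fixture x,y mm 54.342456004893705 -0.07993512070959503
```

Call:
{"method": "carry_out", "body": {"moves": [0,0,0,-0.1,0,0,0,0,-0.2,0,0,0,0,-0.2,0,0,0,0,-0.2,0]}}

```text
time: 15.25
tool_pos: [0.5794, 0.0755, 0.0364]
tool_rot: [0.533, 0.464, 0.533, -0.464]
contact_force: [1.3, -4.1, 5.3]
gripper_width: 0.172
```

```bash
python3 av.py;python3 chk.py|tail -2
```

```text
axial,lat,z mean [-4.647  0.123  5.253] sd [0.23  0.537 0.585] torque [-0.661 -0.21  -0.005] axial seq [-4.3 -4.8 -4.4 -4.6 -4.8 -5.  -5.  -4.5 -4.8 -4.6 -4.3 -4.6]
pics/s_1580.png
axial force on tool -4.867998659224982 lat -0.2959085304751255
tip est fixture x,y mm 56.3545289046108 -0.0758218168781743
```

Call:
{"method": "carry_out", "body": {"moves": [0,0,0,-0.1,0,0,0,0,-0.2,0,0,0,0,-0.2,0,0,0,0,-0.2,0]}}

```text
time: 16.18
tool_pos: [0.5791, 0.0775, 0.0364]
tool_rot: [0.533, 0.464, 0.533, -0.464]
contact_force: [-0.7, -4.4, 4.7]
gripper_width: 0.176
```

```bash
python3 av.py;python3 chk.py|tail -2
```

```text
axial,lat,z mean [-4.397 -0.257  4.93 ] sd [0.393 0.512 0.573] torque [-0.659 -0.219 -0.01 ] axial seq [-4.3 -4.9 -4.4 -4.4 -3.5 -3.8 -4.4 -4.7 -4.5 -4.5 -4.8 -4.6]
pics/s_1673.png
axial force on tool -4.281027155012113 lat -0.24553125988412214
tip est fixture x,y mm 58.3491632705718 -0.031453745881184936
```

Call:
{"method": "carry_out", "body": {"moves": [0,0,0,-0.1,0,0,0,0,-0.2,0,0,0,0,-0.2,0,0,0,0,-0.2,0]}}

```text
time: 17.12
tool_pos: [0.5789, 0.0795, 0.0364]
tool_rot: [0.533, 0.464, 0.533, -0.464]
contact_force: [1.0, -4.2, 5.0]
gripper_width: 0.177
```

```bash
python3 av.py;python3 chk.py|tail -2
```

```text
axial,lat,z mean [-4.636  0.004  5.245] sd [0.535 0.34  0.458] torque [-0.654 -0.216 -0.013] axial seq [-4.3 -5.1 -4.1 -4.7 -5.3 -5.2 -3.9 -3.9 -4.7 -4.1 -5.1 -5.2]
pics/s_1766.png
axial force on tool -5.118606346966624 lat -0.4868426150279986
tip est fixture x,y mm 60.33148803138771 -0.0882467291714495
```

```bash
python3 - <<'E'
import cv2,numpy as np
a=cv2.imread('pics/s_926.png');b=cv2.imread(sorted(__import__('glob').glob('pics/s_17*.png'))[0])
cv2.imwrite('pics/cmp.png',cv2.resize(np.hstack([a[270:430,200:440],b[270:430,200:440]]),(800,267),interpolation=cv2.INTER_CUBIC))
E
```

```text
(no output)
```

View pics/cmp.png

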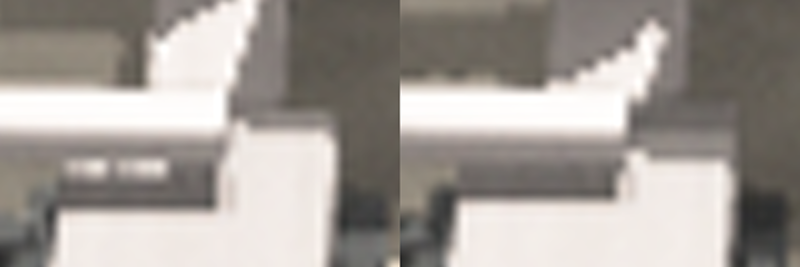

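The comparison shows the stud's shadow on the bar shrinking as the bar rises. There is no contact yet, so I keep stepping.

Call:
{"method": "carry_out", "body": {"moves": [0,0,0,-0.1,0,0,0,0,-0.2,0,0,0,0,-0.2,0,0,0,0,-0.2,0]}}

```text
time: 18.05
tool_pos: [0.5786, 0.0814, 0.0364]
tool_rot: [0.533, 0.464, 0.533, -0.464]
contact_force: [0.4, -4.5, 5.2]
gripper_width: 0.179
```

```bash
python3 av.py;python3 chk.py|tail -2
```

```text
axial,lat,z mean [-4.532 -0.053  5.367] sd [0.658 0.275 0.721] torque [-0.669 -0.221 -0.026] axial seq [-4.5 -3.4 -5.  -4.8 -4.6 -4.4 -4.  -4.2 -5.7 -5.5 -3.7 -4.4]
pics/s_1860.png
axial force on tool -4.1904424822671915 lat -0.5774771170657237
tip est fixture x,y mm 62.305301587155206 -0.09918673890248701
```

Call:
{"method": "carry_out", "body": {"moves": [0,0,0,-0.1,0,0,0,0,-0.2,0,0,0,0,-0.2,0,0,0,0,-0.2,0]}}

```text
time: 18.98
tool_pos: [0.5783, 0.0834, 0.0364]
tool_rot: [0.533, 0.464, 0.533, -0.464]
contact_force: [1.0, -4.6, 4.7]
gripper_width: 0.175
```

```bash
python3 av.py;python3 chk.py|tail -2
```

```text
axial,lat,z mean [-4.604 -0.023  4.926] sd [0.465 0.334 0.326] torque [-0.673 -0.217 -0.014] axial seq [-4.7 -5.2 -4.6 -3.8 -4.9 -5.  -5.3 -4.4 -3.9 -4.4 -4.2 -4.9]
pics/s_1953.png
axial force on tool -5.1099831586261235 lat -0.36038959449824753
tip est fixture x,y mm 64.33533628762576 -0.06788406813256184
```

Call:
{"method": "carry_out", "body": {"moves": [0,0,0,-0.1,0,0,0,0,-0.2,0,0,0,0,-0.2,0,0,0,0,-0.2,0]}}

```text
time: 19.92
tool_pos: [0.5781, 0.0851, 0.0364]
tool_rot: [0.533, 0.464, 0.533, -0.464]
contact_force: [0.3, -5.6, 5.9]
gripper_width: 0.176
```

```bash
python3 av.py;python3 chk.py|tail -2
```

```text
axial,lat,z mean [-5.596 -0.145  5.301] sd [0.422 0.502 0.339] torque [-0.777 -0.256  0.016] axial seq [-5.6 -4.6 -5.5 -5.8 -5.3 -5.8 -5.4 -6.1 -6.2 -5.1 -5.9 -5.8]
pics/s_2046.png
axial force on tool -5.687768657631523 lat 0.19830900834184934
tip est fixture x,y mm 66.08361789816638 -0.08143920860616374
```

Contact has begun: the push rose by 1.0 N and the torque by 0.10. I now take smaller steps.

Call:
{"method": "carry_out", "body": {"moves": [0,0,0,-0.05,0,0,0,0,-0.1,0,0,0,0,-0.1,0,0,0,0,-0.1,0]}}

```text
time: 20.85
tool_pos: [0.578, 0.0857, 0.0364]
tool_rot: [0.534, 0.464, 0.533, -0.465]
contact_force: [0.3, -7.2, 4.8]
gripper_width: 0.181
```

```bash
python3 av.py;python3 chk.py|tail -2
```

```text
axial,lat,z mean [-7.074 -0.222  4.999] sd [0.459 0.668 0.464] torque [-0.95  -0.253 -0.003] axial seq [-7.2 -6.2 -7.6 -7.7 -7.  -7.1 -7.2 -7.1 -6.2 -7.3 -7.4 -7. ]
pics/s_2140.png
axial force on tool -6.915795391156862 lat -0.27038538164992726
tip est fixture x,y mm 66.68115630891498 -0.07136982405421537
```

Call:
{"method": "carry_out", "body": {"moves": [0,0,0,-0.05,0,0,0,0,-0.1,0,0,0,0,-0.15,0,0,0,0,-0.15,0,0,0,0,-0.15,0]}}

```text
time: 21.87
tool_pos: [0.5779, 0.0868, 0.0364]
tool_rot: [0.534, 0.464, 0.533, -0.465]
contact_force: [0.3, -8.5, 4.3]
gripper_width: 0.177
```

```bash
python3 av.py;python3 chk.py
```

```text
axial,lat,z mean [-8.46   0.012  4.946] sd [0.403 0.565 0.587] torque [-1.131 -0.304  0.002] axial seq [-8.4 -8.2 -9.  -8.5 -9.4 -8.3 -8.7 -8.4 -8.2 -8.2 -8.1 -8. ]
pics/s_2241.png
t 22.47 pos [0.5779 0.0868 0.0364] yang 0.1380 F [ 0.03 -9.17  5.42] w 0.176
R [[0.0, 0.99, 0.138], [-0.002, 0.138, -0.99], [-1.0, 0.0, 0.002]]
shift cm [  3.64 -58.43   0.64] twist 0.138
axial force on tool -9.083704678695613 lat -1.2459622079553254
tip est fixture x,y mm 67.76225999449761 -0.09151150752801053
```

Call:
{"method": "carry_out", "body": {"moves": [0,0,0,-0.05,0,0,0,0,-0.1,0,0,0,0,-0.1,0,0,0,0,-0.1,0]}}

```text
time: 22.8
tool_pos: [0.5778, 0.0875, 0.0364]
tool_rot: [0.534, 0.464, 0.533, -0.465]
contact_force: [1.3, -10.3, 5.3]
gripper_width: 0.176
```

```bash
python3 av.py;python3 chk.py|tail -2
```

```text
axial,lat,z mean [-9.833 -0.262  4.781] sd [0.618 0.401 0.413] torque [-1.29  -0.316 -0.027] axial seq [-10.4  -9.2  -9.5  -9.8  -9.8 -10.  -10.4 -11.3  -9.   -9.6  -9.1  -9.8]
pics/s_2335.png
axial force on tool -9.598736461796786 lat -0.11232450333458319
tip est fixture x,y mm 68.4151223052235 -0.09247376213838782
```

Call:
{"method": "carry_out", "body": {"moves": [0,0,0,0.05,0,0,0,0,0.1,0,0,0,0,0.15,0,0,0,0,0.15,0]}}

```text
time: 23.73
tool_pos: [0.5777, 0.0874, 0.0364]
tool_rot: [0.533, 0.464, 0.533, -0.464]
contact_force: [-0.1, -4.1, 5.2]
gripper_width: 0.173
```

```bash
python3 av.py;python3 chk.py|tail -2
```

```text
axial,lat,z mean [-4.452 -0.043  5.026] sd [0.402 0.527 0.501] torque [-0.635 -0.266 -0.017] axial seq [-4.  -4.  -4.7 -4.7 -4.5 -4.3 -4.5 -4.6 -4.2 -4.2 -4.3 -5.6]
pics/s_2428.png
axial force on tool -4.131329576280646 lat -1.066677594037106
tip est fixture x,y mm 68.40238191573819 -0.13556545647218157
```

Call:
{"method": "carry_out", "body": {"moves": [0,0,0,0.1,0,0,0,0,0.1,0,0,0,0,0.1,0,0.5,0,0,0.1,0,0.5,0,0,0.1,0,0.5,0,0,0.1,0,0.5,0,0,0.1,0,0.5,0,0,0.1,0]}}

```text
time: 25.0
tool_pos: [0.5772, 0.0867, 0.0357]
tool_rot: [0.533, 0.464, 0.534, -0.465]
contact_force: [0.7, -0.1, -0.1]
gripper_width: 0.501
```

```bash
python3 av.py;python3 chk.py
```

```text
axial,lat,z mean [0.002 0.053 0.022] sd [0.456 0.659 0.448] torque [0.03  0.001 0.001] axial seq [-0.1 -0.5  0.3 -0.3 -0.7  0.8  0.9  0.1 -0.  -0.3 -0.2  0.1]
pics/s_2555.png
t 25.60 pos [0.5779 0.0864 0.0363] yang 0.1380 F [ 0.4  -0.26 -0.31] w 0.499
R [[0.0, 0.99, 0.138], [-0.0, 0.138, -0.99], [-1.0, 0.0, 0.0]]
shift cm [  3.63 -58.43   0.61] twist 0.138
axial force on tool -0.31504378360436913 lat 0.3574035135868533
tip est fixture x,y mm 67.39251072388662 -0.051721563759079395
```

Call:
{"method": "carry_out", "body": {"moves": [0.5,-1,0,0,0,0.5,-2.5,0,0,0,0.5,-5,0,0,0,0.5,-8,0,0,0,0.5,-12,0,0,0,0.5,-15,0,2,0,0.5,-15,0,6,0,0.5,-15,0,10,0,0.5,-15,0,14,0,0.5,-15,0,14,0,0.5,-15,0,14,0]}}

```text
time: 26.52
tool_pos: [0.5973, -0.0541, 0.1872]
tool_rot: [0.533, 0.465, 0.532, -0.465]
contact_force: [0.7, 1.0, -0.3]
gripper_width: 0.498
```

```bash
python3 av.py; python3 - <<'E'
from h import *
t=imaging.grab_frame('top')[:,:,::-1];cv2.imwrite('pics/top9.png',cv2.resize(t[150:250,140:340],None,fx=4,fy=4,interpolation=cv2.INTER_CUBIC))
s=imaging.grab_frame('side')[:,:,::-1];cv2.imwrite('pics/side9.png',cv2.resize(s[150:270,195:335],None,fx=5,fy=5,interpolation=cv2.INTER_CUBIC))
E
```

```text
axial,lat,z mean [ 0.049 -0.073 -0.142] sd [0.625 0.522 0.353] torque [0.004 0.002 0.011] axial seq [ 0.9  0.5 -0.8 -0.5 -0.6 -0.  -0.5  0.4  0.3  0.3 -0.6  1.2]
pics/s_2706.png
```

View pics/top9.png

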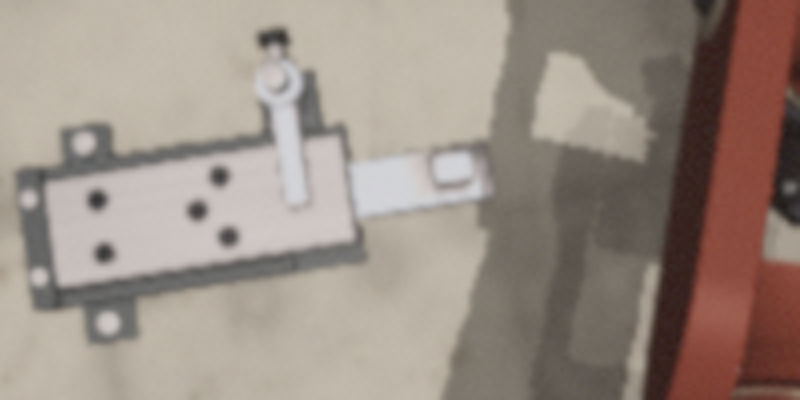

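View pics/side9.png

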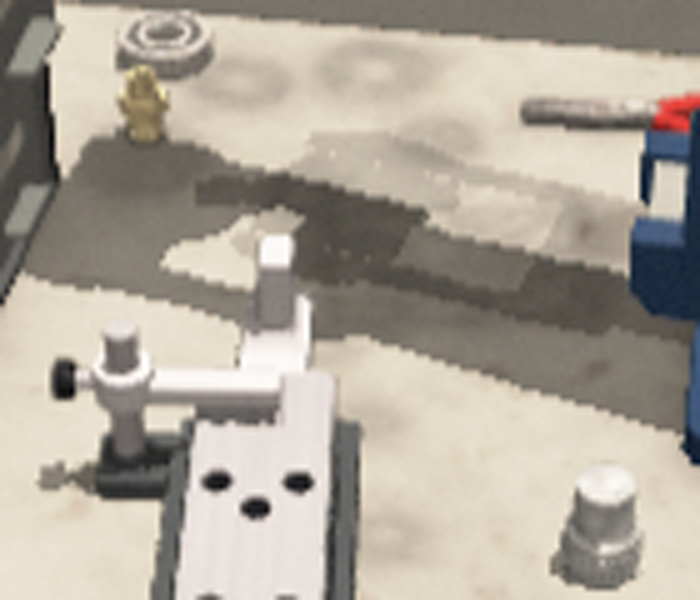

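```bash
python3 - <<'E'
from h import *
P=ray('top',[((453.5)/4-.5+140,(167.5)/4-.5+150)],.063)[0]
ax=np.array([np.cos(1.71),np.sin(1.71),0]);c=np.array([.56997,.1435,0])
print(P,'tip x mm',125+1000*(P-c)@ax,'y',1000*(P-c)@[-ax[1],ax[0],0])
E
python3 - <<'E'
from plant import workorder
print(workorder.job_done())
E
```

```text
[0.57722612 0.08726305 0.063     ] tip x mm 68.30022332986374 y 0.6172056904525655
the job is handed in; nothing more can be done
None
```

I slid the wedge under the bar until the bar pressed on the gauge's stud, then let go, drew the arm clear and handed the job in. No verdict came back.

- **Contact and force:** The push held at about 4.5 N while the bar rose. Contact showed with the thin edge about 65 mm past the open end, and I stopped when the push reached 9.8 N. That rise of about 5.3 N means roughly 6 to 10 N on the stud. This is an estimate from the push, because the stud force itself was not measured.
- **Release:** I backed the load off before opening, and the wedge did not move as the load came off.
- **Last checks:**
  - The force on the tool read zero after release.
  - The top camera put the thin edge 68.3 mm in and 0.6 mm off the channel's middle. The arm's position before release had given 68.4 mm and -0.1 mm, which agrees to under 1 mm.
  - The wedge looked flat and straight in the last pictures. I did not measure its tilt or the wedge's and bar's speeds.
  - The coupling, the bearing and the brass fitting looked undisturbed in the last pictures. The bolt was out of view there, and the arm did not go near it.
- **Unexpected:** While gripped, the wedge was pressed onto the bench with about 5 N. That went away on release. No other check failed or disagreed.

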